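# Hang the green ear defenders on the classroom rail

## Task

Hang the green ear defenders on the steel rail: the band's crown resting over the bar somewhere between the two posts, one cup hanging on each side, about square across the bar and clear of the table. Leave the orange pair standing where it is.

Things in the scene. Friction and masses are not known exactly. Their poses are not given: they have to be found in the camera images.
- green_defenders: Green rigid ear defenders standing on 2 cups, 169 (x) by 60 (y) by 153 tall. Origin: underside, midway; z up, x cup to cup; symmetric. Cups |x| 42-84, z 0-74: 84 clear between. Grey arched band 22 wide; crown underside z 125. On it a firm green block 56 (x) by 30 (y), z 127-153: grip across its 30 from above, fingertips above z 125 or they meet the bar. About 0.2 kg. All mm.
- orange_defenders: Orange ear defenders, otherwise the same shape, size and frame as the green pair, standing on the table. To be left alone.
- rail: Fixed steel rail. Origin: on the table under the bar's middle; z up, y along the bar, x across. Level round bar 20 mm thick, top at z 160 mm; posts 18 mm thick at y +140 and -140 mm, on black feet 130 (x) by 30 by 10 mm; end balls reach 164 mm from the middle, z 163. Hung ear defenders have their origin about 35 mm above the table.
There are look-alikes about, which are no part of the job. Of the things like the green_defenders, leave any that is yellow; of the rest the smaller one is meant.

How it is judged:
By the outcome, as a careful person would: the job done as asked, in the order asked, and still so for the second after the job is handed in, with the robot touching nothing.
It also fails if it takes over 48 s, if anything falls off the work surface, if the arm or the gripper's body presses on something with over 40 N, if the wrist force passes 120 N, or if a joint passes its speed limit or range.

## Robot

A 6-joint arm with a two-finger parallel gripper is mounted at the origin on the work surface. World frame = base frame: x ahead of the robot, y to its left, z up, the work surface at z = 0. Lengths are in m, angles in degrees, forces in N, time in s.
With the tool pointing down it reaches from about 0.375 to 0.9 m from the base axis. Payload 3.1 kg.
Tool frame: the origin (TCP) lies midway between the tips of the shut fingers; the grasp point (between the pads) lies bot.pinch_z behind it (bot.pinch_z is the distance from the TCP to the grasp point, in m); z points along the fingers, y is the direction in which the jaws open and shut (so a half turn about z gives the same grasp; the last joint's range is limited). The gripper opens to 87 mm and grips with 3 to 60 N. Pads are 19 mm wide; open, the fingers measure 117 mm over their backs; the gripper's body (75 mm by 190 mm) begins 51 mm behind the grasp point.
Start: joints at [53.486, 30.224, 82.088, -0, 67.689, -10.227], TCP at [0.277, 0.56, 0.223] pointing down, gripper open.
Joint ranges: [-176.69, 176.69], [-43.24, 126.21], [12.49, 139.97], [-82, 262], [0, 151.66], [-163.58, 163.58]. Speed limits (degrees/s): [159.86, 159.86, 180, 180, 180, 180].

## Interface

Orientations are given as a 3x3 rotation matrix whose columns are the frame's x, y, z axes.
In Python, from rig import bot gives the robot as it stands.
- The arm moves only by the tool apply_moves, never from a script. Its argument "motion" is text: rows parted by semicolons, each of 7 numbers parted by spaces: the shift along the tool's x, y, z in m, then the turn, a rotation vector about the tool's x, y, z in degrees, then the finger opening in m, from 0 to 0.087. A call has exactly 8 rows; each row is the pose to reach, as a shift and turn from the pose commanded when the call began, along the tool's axes at that moment; what a row does not reach only later rows make up. A row lasts 1/8 s, in which the tool goes at most 62.5 mm and 10.7 degrees, less where a joint would pass 70% of its speed; a pose out of reach is approached as far as the arm can. A call with a gripper value outside its range is refused whole. The fingers move at their own pace and stop on an object; the grip force is fixed at half the most. Time passes only in rows, so rows that repeat a pose let the fingers close, or fill a call up. It gives the time, the measured TCP pose, the force and the opening at its end, in the units of the state.
- bot.read_state(): the state, without advancing time (a new reading comes with each control period).
- bot.capture(name): name is "scene" or "side" or "wrist"; returns the picture (400x640x3 uint8, red, green, blue); there is no depth.
- bot.get_calibration(name): a dict with "fx", "fy", "cx", "cy" (pixels), "rvec" (rotation vector, rad) and "tvec" (3), from world to camera coordinates, as OpenCV has them. Camera axes: x right, y down, z forward; pixel columns grow to the right and rows downward; lengths in m; the calibration is good to about 2 mm. A picture is of the moment at which its call begins: read the wrist's pose just before it. get_calibration takes no time and is no camera call; for the wrist camera it gives the pose at the moment of the call.
- bot.hand_in(): hands the job in, once; it reports no verdict.
Trained networks look in the newest picture that a camera, given by its name, has taken for a name from the list of things; names that differ only in an ending like _2 or _b are one class to them, and where a whole thing is asked for, a point or a joint stands for the part that bears it (a point fixed in the world has none). Each returns a list of dicts, best first, with "p" (0 to 1); they miss things now and then, are a little off and sometimes report something else, mostly with a low value. They report only what shows in the picture. A call takes as long as a camera call. They do not tell look-alikes from the thing itself.
- bot.find_in(name, camera): "point" ([x, y, z] in m, in world coordinates, good to about 4 mm: the middle of the surface that is visible of it).
The state is a dict: "time_s": time; "joint_positions": joint angles; "qvel": joint speeds; "tau": joint torques, N m; "position": TCP position; "tcp_rot": TCP orientation; "force": force on the tool from outside, world axes, zero at the start; "moment": the same for the moment, N m; "opening": opening from 0.0 (shut) to 1.0 (fully open).
Only numpy, scipy, OpenCV 4.12 (cv2) and the standard library are available. Lean on these libraries where they do the work, as an engineer would, in place of code of your own. Each camera call takes 0.05 s, during which the arm holds its last target.

## Working session

There is one attempt and no reset: what is moved stays moved. The work goes in short steps, Python scripts to look and compute and a tool call to move; the robot and the scene stay as the last step left them, time stands still between calls to the robot, and variables do not carry over. Pictures are saved under pics/ and viewed, and the job is handed in when it is done.

Besides the shell and the picture viewer there is one more tool, called after "Request:" as name(argument=value, ...) on one line, values as JSON. apply_moves: Moves the arm, as the interface text tells. Its arguments: {"type":"object","properties":{"motion":{"type":"string"}},"required":["motion"]}

```bash
mkdir -p pics; ls; python3 - <<'E'
from rig import bot
import cv2,numpy as np
print(bot.pinch_z)
for n in("scene","side"):
    im=bot.capture(n); cv2.imwrite(f"pics/{n}0.png",im[:,:,::-1])
    for t in("green_defenders","orange_defenders","rail"):
        for d in bot.find_in(t,n): print(n,t,np.round(d["point"],3),round(d["p"],2))
    c=bot.get_calibration(n)
    print({k:np.round(v,3) for k,v in c.items()})
print(bot.read_state())
E
```

```text
pics
0.0187
scene green_defenders [ 0.514 -0.265  0.068] 0.81
scene orange_defenders [ 0.527 -0.108  0.072] 0.55
scene rail [0.603 0.203 0.142] 0.65
{'fx': np.float64(430.757), 'fy': np.float64(430.757), 'cx': np.float64(314.67), 'cy': np.float64(204.304), 'rvec': array([ 1.619,  1.941, -0.818]), 'tvec': array([ 0.156, -0.229,  1.495])}
side green_defenders [ 0.459 -0.277  0.07 ] 0.89
side green_defenders [ 0.552 -0.439  0.072] 0.89
side green_defenders [ 0.205 -0.338  0.103] 0.55
side orange_defenders [ 0.465 -0.119  0.07 ] 0.9
side rail [0.585 0.13  0.071] 0.86
{'fx': np.float64(468.685), 'fy': np.float64(468.685), 'cx': np.float64(323.884), 'cy': np.float64(201.535), 'rvec': array([ 2.375, -0.717,  0.229]), 'tvec': array([-0.391,  0.147,  1.196])}
{'time_s': 0.4, 'joint_positions': array([ 5.34857943e+01,  3.02336247e+01,  8.20988567e+01,  1.28268790e-03,
        6.76876688e+01, -1.02279031e+01]), 'qvel': array([-0.06367934, -0.09422097, -0.12464139, -0.00211926,  0.06453436,
        0.01605393]), 'tau': array([ 6.55341296e-05, -4.39501226e+01, -1.76656705e+01,  6.32778439e-02,
        5.29790763e-02, -8.27174199e-05]), 'position': array([0.27668071, 0.56027704, 0.22237766]), 'tcp_rot': array([[-8.96588553e-01,  4.42864444e-01, -2.25907436e-04],
       [ 4.42864494e-01,  8.96588516e-01, -2.70331082e-04],
       [ 8.28259879e-05, -3.42422136e-04, -9.99999938e-01]]), 'force': array([ 1.00132528,  0.1185735 , -0.94706835]), 'moment': array([ 0.01078885, -0.02401449, -0.03144606]), 'opening': 0.9997328564085162}
```

View pics/scene0.png

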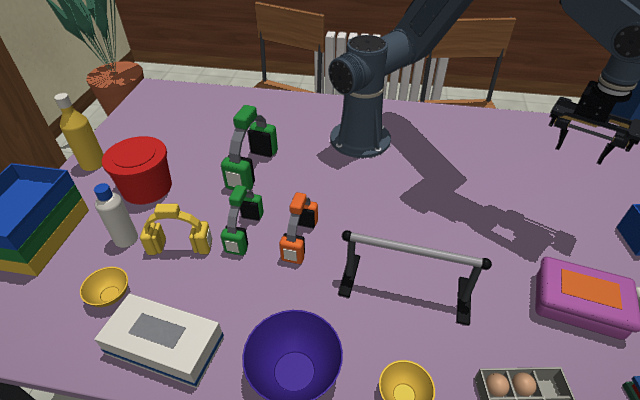

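View pics/side0.png

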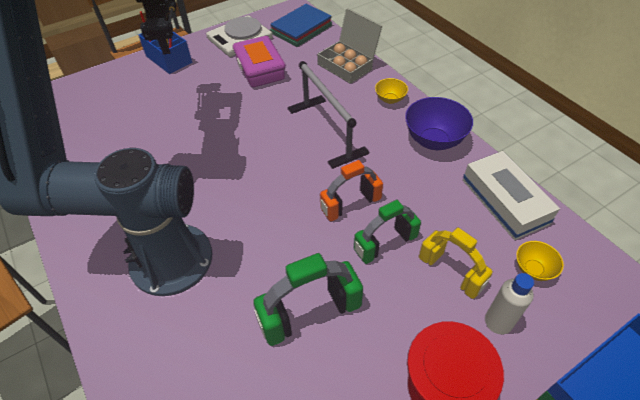

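Candidates: large green at scene (245,145)/side (310,295); small green at scene (240,220)/side (387,230); yellow at scene (175,230)/side (457,260). By the description the smaller green one is meant. Next, close crops for that and the rail.

```bash
python3 - <<'E'
import cv2,numpy as np
s=cv2.imread("pics/scene0.png");d=cv2.imread("pics/side0.png")
f=lambda im,x,y,w,h:cv2.resize(im[y:y+h,x:x+w],(400,300),interpolation=cv2.INTER_CUBIC)
o=np.vstack([np.hstack([f(s,190,175,120,90),f(d,340,185,100,75)]),np.hstack([f(s,320,210,200,150),f(d,270,50,160,120)])])
cv2.imwrite("pics/crop0.png",o)
E
```

```text
(no output)
```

View pics/crop0.png

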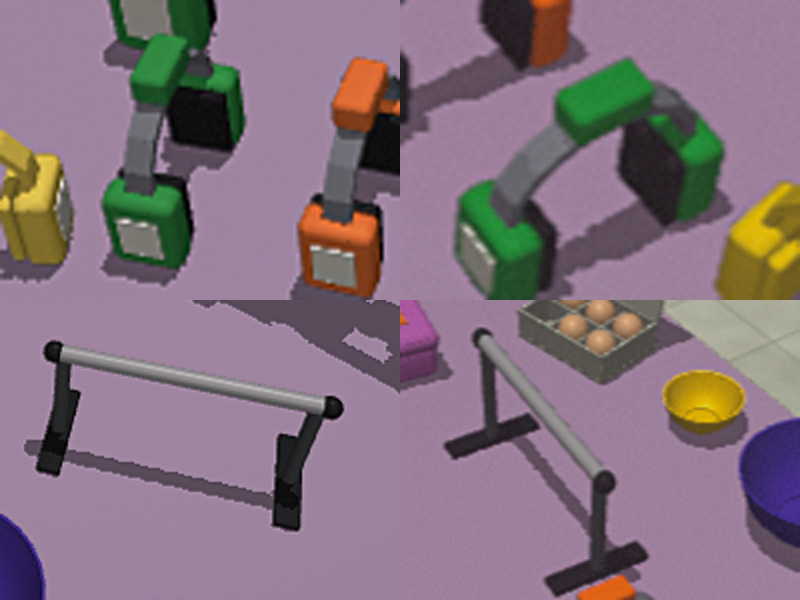

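```bash
cat > h.py <<'E'
import cv2,numpy as np
from scipy.optimize import minimize,least_squares
def proj(c,P): return cv2.projectPoints(np.asarray(P,float).reshape(-1,1,3),np.array(c["rvec"],float),np.array(c["tvec"],float),np.array([[c["fx"],0,c["cx"]],[0,c["fy"],c["cy"]],[0,0,1.]]),None)[0][:,0]
def box(x0,x1,y,z0,z1,r=0.004):
    P=[]
    for a in(x0,x1):
        for b in(-y,y):
            for z in(z0,z1):
                for k in range(3):
                    s=np.array([r,r,r]);s[k]=0
                    P.append(np.array([a,b,z])+s*np.array([1 if a==x0 else -1,-np.sign(b),1 if z==z0 else -1]))
    return np.array(P)
CUPS=[box(-.084,-.042,.030,0,.074),box(.042,.084,.030,0,.074)]
BLK=box(-.028,.028,.015,.127,.153)
def T(p,P):
    c,s=np.cos(p[2]),np.sin(p[2]);z=p[3] if len(p)>3 else 0
    return P@np.array([[c,-s,0],[s,c,0],[0,0,1]]).T+[p[0],p[1],z]
E
cat > fit.py <<'E'
from h import *
from rig import bot
cal={n:bot.get_calibration(n) for n in("scene","side")}
# rail
obs={"scene":[(347,235.5),(486.5,263.5)],"side":[(351.6,122.8),(302.8,64.8)]}
def r(p):
    P=[[p[0]+s*.151*np.sin(p[2])*-1,p[1]+s*.151*np.cos(p[2]),.150] for s in(-1,1)]
    return np.concatenate([(proj(cal[n],P)-obs[n]).ravel() for n in cal])
q=least_squares(r,[.6,.13,0]);print("rail",q.x[:2],np.degrees(q.x[2]),q.fun.round(1))
# green
ims={n:cv2.imread(f"pics/{n}0.png") for n in cal}
S=4
roi={"scene":(215,182,55,75),"side":(348,192,78,75)}
tgt={};ign={}
for n,(x,y,w,h) in roi.items():
    im=cv2.resize(ims[n][y:y+h,x:x+w],None,fx=S,fy=S,interpolation=cv2.INTER_CUBIC).astype(int)
    b,g,rr=im[...,0],im[...,1],im[...,2]
    grn=(g>rr+25)&(g>b+20); drk=im.max(2)<62
    tbl=(np.minimum(b,rr)>g+12)
    tgt[n]=(grn|drk); ign[n]=~(grn|drk|tbl)
    v=im.astype(np.uint8); 
def masks(p,n):
    x,y,w,h=roi[n];m=np.zeros((h*S,w*S),np.uint8)
    for B in CUPS+[BLK]:
        uv=(proj(cal[n],T(p,B))-[x-.5,y-.5])*S-.5
        cv2.fillConvexPoly(m,np.round(cv2.convexHull(uv.astype(np.float32))*16).astype(np.int32),1,shift=4)
    return m>0
def cost(p):
    e=0
    for n in cal:
        m=masks(p,n);k=~ign[n]
        e+=((m!=tgt[n])&k).sum()/tgt[n].sum()
    return e
best=None
for a in np.radians(range(-90,90,15)):
    for x in(.45,.48,.51,):
      for y in (-.29,-.27,-.25):
        e=cost([x,y,a]); 
        if best is None or e<best[0]: best=(e,[x,y,a])
print(best)
s=minimize(cost,best[1],method="Nelder-Mead",options=dict(initial_simplex=np.array(best[1])+np.array([[0,0,0],[.02,0,0],[0,.02,0],[0,0,.2]]),xatol=1e-4,fatol=1e-5))
s=minimize(cost,s.x,method="Nelder-Mead",options=dict(initial_simplex=s.x+np.array([[0,0,0],[.006,0,0],[0,.006,0],[0,0,.06]]),xatol=1e-4,fatol=1e-5))
print("green",s.x[:2],np.degrees(s.x[2]),s.fun)
out=[]
for n in cal:
    x,y,w,h=roi[n];v=cv2.resize(ims[n][y:y+h,x:x+w],None,fx=S,fy=S)
    c,_=cv2.findContours(masks(s.x,n).astype(np.uint8),0,2);cv2.drawContours(v,c,-1,(0,0,255),1)
    t=cv2.cvtColor((tgt[n]*255+ign[n]*120).astype(np.uint8),8);out+=[cv2.resize(v,(300,300)),]
    out.append(cv2.resize(t,(100,300)))
cv2.imwrite("pics/fit0.png",np.hstack(out))
E
python3 fit.py
```

```text
rail [0.5929947  0.17846674] -5.225659085224911 [ 0.5  0.1 -1.1  0.3 -0.3 -0.8 -0.4 -0.2]
(np.float64(0.44903814276668336), [0.48, -0.27, np.float64(0.0)])
green [ 0.48395433 -0.26633762] -2.3837849096151604 0.2858845059495151
```

View pics/fit0.png

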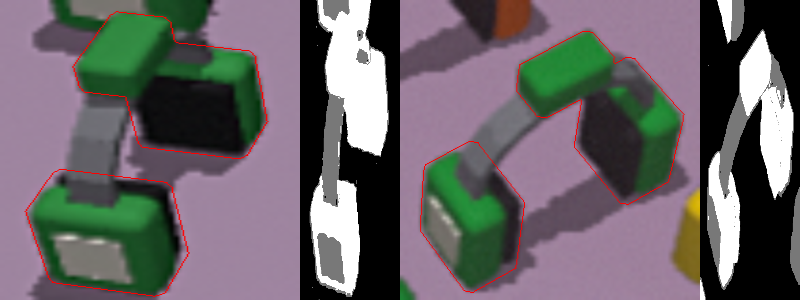

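Pictures: the fit outline matches the small green pair (scene (240,220), side (387,230)); the rail's balls are at scene (347,235) and (486,263). Green pair: (0.484,-0.266), yaw -2.4°. Rail: (0.593,0.178), yaw -5.2°. Now moving above the green pair.

Request:
apply_moves(motion="-0.5515 -0.649 -0.077 0 0 -23.9 0.087; -0.5515 -0.649 -0.077 0 0 -23.9 0.087; -0.5515 -0.649 -0.077 0 0 -23.9 0.087; -0.5515 -0.649 -0.077 0 0 -23.9 0.087; -0.5515 -0.649 -0.077 0 0 -23.9 0.087; -0.5515 -0.649 -0.077 0 0 -23.9 0.087; -0.5515 -0.649 -0.077 0 0 -23.9 0.087; -0.5515 -0.649 -0.077 0 0 -23.9 0.087")

```text
time_s: 1.4
position: [0.3978, 0.0774, 0.268]
tcp_rot: [[-0.999, 0.042, 0.002], [0.042, 0.999, -0.0], [-0.002, 0.0, -1.0]]
force: [1.3, -0.2, -0.4]
opening: 1.002
```

```bash
cat >> h.py <<'E'
def plan(bot,x,y,z,yaw):
    s=bot.read_state();R=np.array(s["tcp_rot"]);
    a=np.radians(yaw);Rt=np.array([[np.cos(a),np.sin(a),0],[np.sin(a),-np.cos(a),0],[0,0,-1]])
    sh=R.T@(np.array([x,y,z])-s["position"]);rv=np.degrees(cv2.Rodrigues(R.T@Rt)[0].ravel())
    print("t",s["time_s"],"pos",np.round(s["position"],4),"yaw",np.degrees(np.arctan2(R[1,0],R[0,0])).round(2),"F",np.round(s["force"],1),"open",round(s["opening"],3))
    print("shift",sh.round(4),"turn",rv.round(2))
E
python3 -c "
from h import *;from rig import bot
plan(bot,.484,-.266,.30,177.6)"
```

```text
t 1.4 pos [0.3978 0.0774 0.268 ] yaw 177.62 F [ 1.3 -0.2 -0.4] open 1.002
shift [-0.1004 -0.3395 -0.0318] turn [0.   0.09 0.02]
```

Request:
apply_moves(motion="-0.1004 -0.3395 -0.0318 0 0 0 0.087; -0.1004 -0.3395 -0.0318 0 0 0 0.087; -0.1004 -0.3395 -0.0318 0 0 0 0.087; -0.1004 -0.3395 -0.0318 0 0 0 0.087; -0.1004 -0.3395 -0.0318 0 0 0 0.087; -0.1004 -0.3395 -0.0318 0 0 0 0.087; -0.1004 -0.3395 -0.0318 0 0 0 0.087; -0.1004 -0.3395 -0.0318 0 0 0 0.087")

```text
time_s: 2.4
position: [0.483, -0.2633, 0.2988]
tcp_rot: [[-0.999, 0.042, -0.001], [0.042, 0.999, 0.002], [0.001, 0.001, -1.0]]
force: [-1.8, -0.1, 0.6]
opening: 0.998
```

```bash
python3 -c "
from h import *;from rig import bot
plan(bot,.484,-.266,.129,177.6)
c=bot.get_calibration('wrist')
im=bot.capture('wrist')[:,:,::-1].copy()
for B in CUPS+[BLK]:
    uv=proj(c,T([.484,-.266,np.radians(-2.4)],B)).astype(np.float32)
    cv2.polylines(im,[cv2.convexHull(uv).astype(int)],True,(0,0,255),1)
cv2.imwrite('pics/w1.png',im)"
```

```text
t 2.4 pos [ 0.483  -0.2633  0.2988] yaw 177.6 F [-1.8 -0.1  0.6] open 0.998
shift [-0.0013 -0.0029  0.1698] turn [ 0.08 -0.07  0.  ]
```

View pics/w1.png

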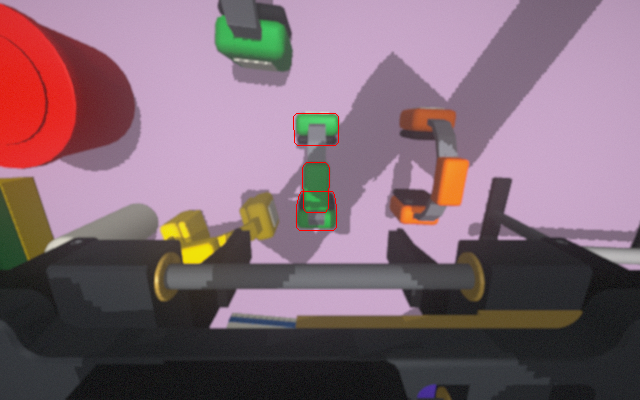

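The wrist view agrees: block at (316,180) within the outline, nothing under the fingers. Descend and grip.

Request:
apply_moves(motion="0 0 0.05 0 0 0 0.087; 0 0 0.1 0 0 0 0.087; 0 0 0.14 0 0 0 0.087; 0 0 0.16 0 0 0 0.087; 0 0 0.171 0 0 0 0.087; 0 0 0.171 0 0 0 0.087; 0 0 0.171 0 0 0 0.02; 0 0 0.171 0 0 0 0.02")

```text
time_s: 3.45
position: [0.4842, -0.2644, 0.1293]
tcp_rot: [[-0.999, 0.042, 0.002], [0.042, 0.999, -0.001], [-0.002, -0.001, -1.0]]
force: [0.2, 0.1, 0.6]
opening: 0.851
```

Request:
apply_moves(motion="0 0 0 0 0 0 0.02; 0 0 0 0 0 0 0.02; 0 0 0 0 0 0 0.02; 0 0 0 0 0 0 0.02; 0 0 0 0 0 0 0.02; 0 0 0 0 0 0 0.02; 0 0 0 0 0 0 0.02; 0 0 0 0 0 0 0.02")

```text
time_s: 4.45
position: [0.4836, -0.2641, 0.1282]
tcp_rot: [[-0.999, 0.042, -0.0], [0.042, 0.999, -0.0], [0.0, -0.0, -1.0]]
force: [-0.2, -1.2, -1.4]
opening: 0.341
```

```bash
python3 -c "
from h import *;from rig import bot
plan(bot,.484,-.266,.129,177.6)
cv2.imwrite('pics/s2.png',bot.capture('side')[185:285,330:460,::-1].repeat(4,0).repeat(4,1))"
```

```text
t 4.45 pos [ 0.4836 -0.2641  0.1282] yaw 177.62 F [-0.2 -1.2 -1.4] open 0.341
shift [-0.0005 -0.0019 -0.0008] turn [-0.01 -0.    0.02]
```

View pics/s2.png

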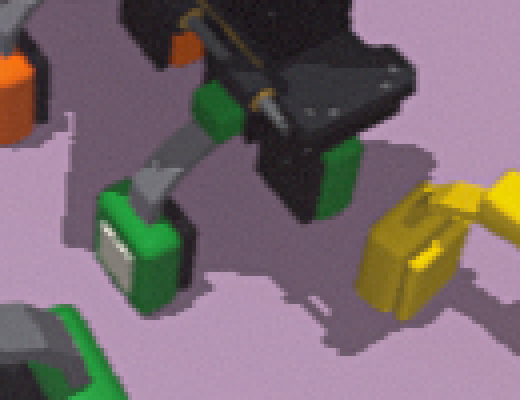

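Opening is 29.7 mm, so it is gripped. Lift straight up.

Request:
apply_moves(motion="0 0 -0.02 0 0 0 0.02; 0 0 -0.05 0 0 0 0.02; 0 0 -0.09 0 0 0 0.02; 0 0 -0.13 0 0 0 0.02; 0 0 -0.17 0 0 0 0.02; 0 0 -0.21 0 0 0 0.02; 0 0 -0.23 0 0 0 0.02; 0 0 -0.23 0 0 0 0.02")

```text
time_s: 5.5
position: [0.4839, -0.2643, 0.3594]
tcp_rot: [[-0.999, 0.042, 0.002], [0.042, 0.999, -0.002], [-0.002, -0.002, -1.0]]
force: [0.6, 0.4, -4.0]
opening: 0.347
```

```bash
python3 -c "
from h import *;from rig import bot
plan(bot,.593,.178,.359,174.8)
cv2.imwrite('pics/s3.png',bot.capture('side')[:,:,::-1])
cv2.imwrite('pics/c3.png',bot.capture('scene')[:,:,::-1])"
```

```text
t 5.5 pos [ 0.4839 -0.2643  0.3594] yaw 177.62 F [ 0.6  0.4 -4. ] open 0.347
shift [-9.060e-02  4.464e-01 -1.000e-04] turn [-0.09  0.14  2.82]
```

View pics/s3.png

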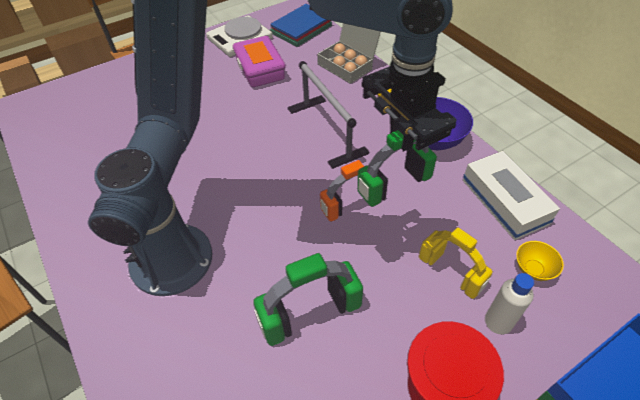

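View pics/c3.png

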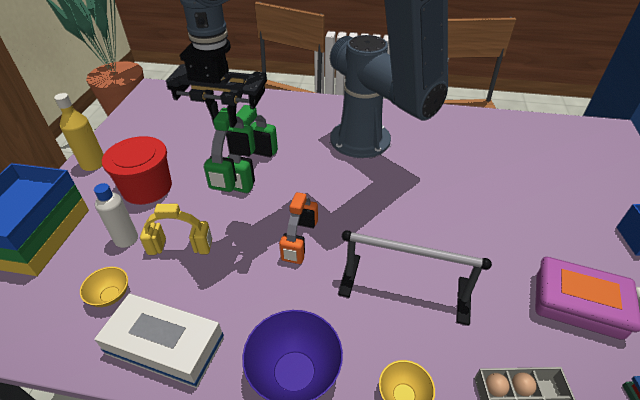

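Picture: green pair hangs level in the gripper (side (385,165)); orange is untouched at (340,195). Carry it over to the rail.

Request:
apply_moves(motion="-0.005 0.025 0 0 0 0.3 0.02; -0.014 0.07 0 0 0 0.6 0.02; -0.024 0.12 0 0 0 0.9 0.02; -0.034 0.17 0 0 0 1.2 0.02; -0.044 0.22 0 0 0 1.5 0.02; -0.054 0.27 0 0 0 1.8 0.02; -0.064 0.32 0 0 0 2.1 0.02; -0.074 0.37 0 0 0 2.4 0.02")

```text
time_s: 6.6
position: [0.5721, 0.1042, 0.3559]
tcp_rot: [[-0.996, 0.084, -0.004], [0.084, 0.996, -0.0], [0.004, -0.0, -1.0]]
force: [0.0, 0.2, -2.2]
opening: 0.345
```

```bash
python3 -c "
from h import *;from rig import bot
plan(bot,.593,.178,.359,174.8)"
```

```text
t 6.6 pos [0.5721 0.1042 0.3559] yaw 175.2 F [ 0.   0.2 -2.2] open 0.345
shift [-0.0146  0.0753 -0.0032] turn [-0.03 -0.24  0.4 ]
```

Request:
apply_moves(motion="-0.007 0.035 0 0 0 0.2 0.02; -0.012 0.06 0 0 0 0.4 0.02; -0.0146 0.075 0 0 0 0.4 0.02; -0.0146 0.075 0 0 0 0.4 0.02; -0.0146 0.075 0.03 0 0 0.4 0.02; -0.0146 0.075 0.03 0 0 0.4 0.02; -0.0146 0.075 0.03 0 0 0.4 0.02; -0.0146 0.075 0.03 0 0 0.4 0.02")

```text
time_s: 7.6
position: [0.5944, 0.1756, 0.3296]
tcp_rot: [[-0.996, 0.091, 0.002], [0.091, 0.996, 0.0], [-0.002, 0.0, -1.0]]
force: [-0.7, 0.3, -2.5]
opening: 0.341
```

```bash
python3 -c "
from h import *;from rig import bot
plan(bot,.593,.178,.165,174.8)
st=bot.read_state()['position']
p=[st[0],st[1],np.radians(-5.2),st[2]-.129]
o=[]
for n in ('scene','side','wrist'):
    im=bot.capture(n)[:,:,::-1].copy();c=bot.get_calibration(n)
    im0=im.copy()
    for B in CUPS+[BLK]:
        cv2.polylines(im,[cv2.convexHull(proj(c,T(p,B)).astype(np.float32)).astype(int)],True,(0,0,255),1)
    a=np.radians(-5.2);e=[[.593-s*.14*np.sin(a),.178+s*.14*np.cos(a),.15] for s in(-1,1)]
    cv2.polylines(im,[proj(c,e).astype(int)],False,(255,0,0),1)
    if n=='wrist': o.append(cv2.resize(im,(400,300)))
    else:
        q=proj(c,[[.593,.178,.2]])[0].astype(int);x=max(0,min(440,q[0]-100));y=max(0,min(250,q[1]-75))
        o.append(cv2.resize(im[y:y+150,x:x+200],(400,300)))
        if n=='side': o.append(cv2.resize(im0[y:y+150,x:x+200],(400,300)))
cv2.imwrite('pics/r1.png',np.vstack([np.hstack(o[:2]),np.hstack(o[2:])]))"
```

```text
t 7.6 pos [0.5944 0.1756 0.3296] yaw 174.77 F [-0.7  0.3 -2.5] open 0.341
shift [0.002  0.0022 0.1646] turn [ 0.02  0.13 -0.03]
```

View pics/r1.png

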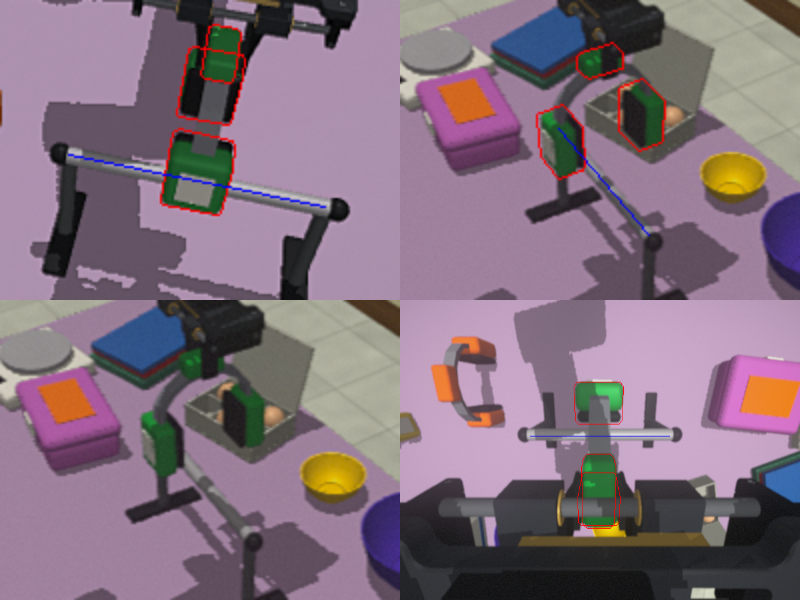

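The model outline matches in all views, with the bar centred between the cups. Lower most of the way, then creep.

Request:
apply_moves(motion="0.0015 0.001 0.02 0 0 0 0.02; 0.0015 0.001 0.05 0 0 0 0.02; 0.0015 0.001 0.08 0 0 0 0.02; 0.0015 0.001 0.11 0 0 0 0.02; 0.0015 0.001 0.13 0 0 0 0.02; 0.0015 0.001 0.145 0 0 0 0.02; 0.0015 0.001 0.152 0 0 0 0.02; 0.0015 0.001 0.155 0 0 0 0.02")

```text
time_s: 8.75
position: [0.5927, 0.1772, 0.1734]
tcp_rot: [[-0.996, 0.09, 0.001], [0.09, 0.996, 0.0], [-0.001, 0.0, -1.0]]
force: [0.9, -0.6, -2.7]
opening: 0.335
```

Request:
apply_moves(motion="0 0 0.002 0 0 0 0.02; 0 0 0.004 0 0 0 0.02; 0 0 0.006 0 0 0 0.02; 0 0 0.008 0 0 0 0.02; 0 0 0.009 0 0 0 0.02; 0 0 0.0095 0 0 0 0.02; 0 0 0.0095 0 0 0 0.02; 0 0 0.0095 0 0 0 0.02")

```text
time_s: 9.75
position: [0.5924, 0.1772, 0.1638]
tcp_rot: [[-0.996, 0.09, 0.0], [0.09, 0.996, 0.0], [-0.0, 0.0, -1.0]]
force: [0.3, -0.2, -2.8]
opening: 0.343
```

```bash
cat > look.py <<'E'
import sys
from h import *;from rig import bot
plan(bot,.593,.178,.164,174.8)
o=[]
for n in ('scene','side'):
    im=bot.capture(n)[:,:,::-1].copy();c=bot.get_calibration(n)
    q=proj(c,[[.593,.178,.12]])[0].astype(int);x=max(0,min(440,q[0]-100));y=max(0,min(250,q[1]-75))
    o.append(cv2.resize(im[y:y+150,x:x+200],(400,300),interpolation=cv2.INTER_CUBIC))
cv2.imwrite(sys.argv[1],np.hstack(o))
E
python3 look.py pics/r2.png
```

```text
t 9.75 pos [0.5924 0.1772 0.1638] yaw 174.81 F [ 0.3 -0.2 -2.8] open 0.343
shift [-0.0005  0.0009 -0.0002] turn [0.   0.01 0.01]
```

View pics/r2.png

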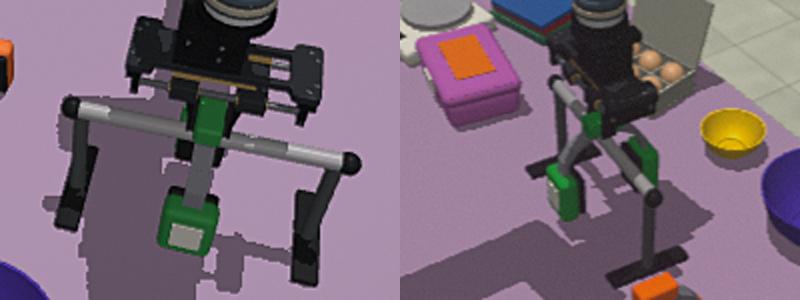

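Force is still just the weight (-2.8 N), so it has not quite touched. Creep 2.5 mm more.

Request:
apply_moves(motion="0 0 0.0005 0 0 0 0.02; 0 0 0.001 0 0 0 0.02; 0 0 0.001 0 0 0 0.02; 0 0 0.0015 0 0 0 0.02; 0 0 0.0015 0 0 0 0.02; 0 0 0.0015 0 0 0 0.02; 0 0 0.0015 0 0 0 0.02; 0 0 0.0015 0 0 0 0.02")

```text
time_s: 10.85
position: [0.5924, 0.1772, 0.163]
tcp_rot: [[-0.996, 0.09, 0.001], [0.09, 0.996, 0.0], [-0.001, 0.0, -1.0]]
force: [-2.6, -0.7, 5.1]
opening: 0.344
```

It touched after 1.5 mm: the force went from -2.8 to +5.1 N (I had announced 2.5 mm). Release.

Request:
apply_moves(motion="0 0 0 0 0 0 0.036; 0 0 0 0 0 0 0.045; 0 0 0 0 0 0 0.06; 0 0 0 0 0 0 0.07; 0 0 0 0 0 0 0.07; 0 0 0 0 0 0 0.07; 0 0 0 0 0 0 0.07; 0 0 0 0 0 0 0.07")

```text
time_s: 11.85
position: [0.5923, 0.1772, 0.1622]
tcp_rot: [[-0.996, 0.09, 0.0], [0.09, 0.996, 0.0], [-0.0, 0.0, -1.0]]
force: [-0.4, -0.3, 0.3]
opening: 0.804
```

```bash
python3 look.py pics/r3.png
```

```text
t 11.85 pos [0.5923 0.1772 0.1622] yaw 174.81 F [-0.4 -0.3  0.3] open 0.804
shift [-0.0006  0.0009 -0.0018] turn [0.   0.01 0.01]
```

View pics/r3.png

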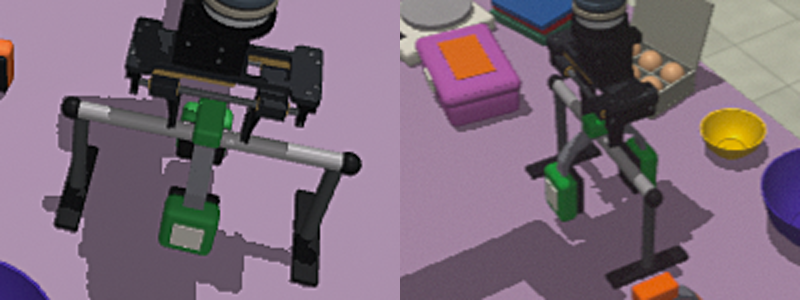

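The pair hangs steadily and the fingers are free. Retreat upwards.

Request:
apply_moves(motion="0 0 -0.005 0 0 0 0.07; 0 0 -0.015 0 0 0 0.07; 0 0 -0.03 0 0 0 0.07; 0 0 -0.06 0 0 0 0.07; 0 0 -0.1 0 0 0 0.07; 0 0 -0.14 0 0 0 0.07; 0 0 -0.17 0 0 0 0.07; 0 0 -0.17 0 0 0 0.07")

```text
time_s: 12.95
position: [0.594, 0.1774, 0.3365]
tcp_rot: [[-0.996, 0.09, 0.008], [0.09, 0.996, 0.001], [-0.008, 0.002, -1.0]]
force: [0.3, -0.3, -0.4]
opening: 0.806
```

Request:
apply_moves(motion="0.05 0 0 0 0 0 0.07; 0.1 0 0 0 0 0 0.07; 0.13 0 0 0 0 0 0.07; 0.15 0 0 0 0 0 0.07; 0.15 0 0 0 0 0 0.07; 0.15 0 0 0 0 0 0.07; 0.15 0 0 0 0 0 0.07; 0.15 0 0 0 0 0 0.07")

```text
time_s: 13.95
position: [0.4436, 0.1906, 0.3319]
tcp_rot: [[-0.996, 0.091, -0.0], [0.091, 0.996, -0.0], [0.0, -0.0, -1.0]]
force: [-0.3, -0.2, -0.0]
opening: 0.807
```

```bash
python3 look.py pics/r4.png; python3 - <<'E'
from h import *;from rig import bot
for n in('scene','side'):
    cv2.imwrite(f'pics/{n}4.png',bot.capture(n)[:,:,::-1])
a=cv2.imread('pics/scene4.png');b=cv2.imread('pics/scene0.png');c=cv2.imread('pics/side4.png');d=cv2.imread('pics/side0.png')
f=lambda i,x,y:cv2.resize(i[y:y+90,x:x+120],(200,150))
cv2.imwrite('pics/cmp.png',np.hstack([f(b,250,180),f(a,250,180),f(d,290,140),f(c,290,140)]))
E
```

```text
t 13.95 pos [0.4436 0.1906 0.3319] yaw 174.79 F [-0.3 -0.2 -0. ] open 0.807
shift [-0.15    0.001   0.1679] turn [-0.01 -0.01 -0.01]
```

View pics/r4.png

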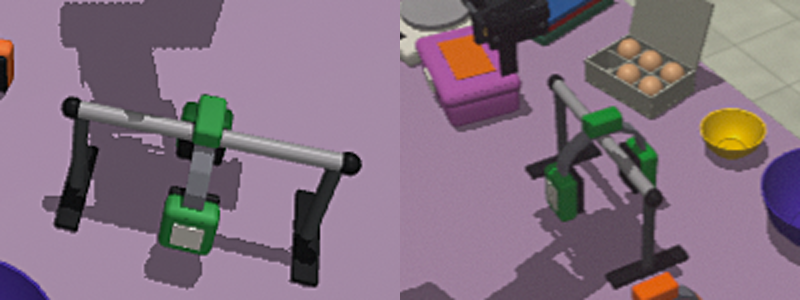

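View pics/cmp.png

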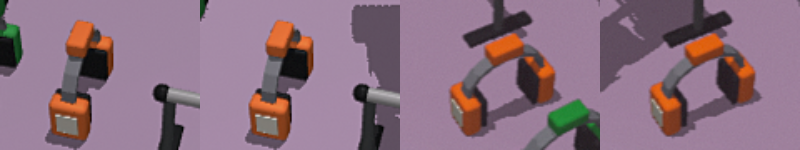

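It hangs square over the middle of the bar, one cup on each side and clear of the table. The orange pair is unchanged.

```bash
python3 -c "
from rig import bot
print(bot.hand_in())"
```

```text
the job is handed in; nothing more can be done
None
```

I hung the smaller green ear defenders on the steel rail and handed the job in at about 14 s of the 48 s allowed. I gripped them by the top block, lowered them over the middle of the bar until they touched at about 5 N, let go, and moved the gripper up and away.

- **Hang:** the last scene and side pictures show the crown on the bar between the posts, with one cup on each side, about square and clear of the table.
- **Left alone:** the orange pair looks the same in the before and after pictures. I didn't go near the large green or yellow pairs.
- **Force:** the highest I read at the end of a move was about 6 N.
- **Mismatches:** contact came about 1 mm lower than I calculated, within calibration error. I announced a 2.5 mm final creep but commanded 1.5 mm. I judged the final hang by eye and did not refit its pose.

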